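# Plug the bedside lamp's stem into its foot and hold it down on the spring contact

## Task

Put the bedside lamp together: take the short stem with the cross-shaped foot, set it upright on the socket of the lamp's round base and turn it until its four wings mesh with the slots, then push it fully home against the spring contact at the bottom. The contact pushes the stem up again when let go, so finish while still gripping the stem and pressing it fully home; leave the other things on the table where they are.

Things in the scene. Friction and masses are not known exactly. Their poses are not given: they have to be found in the camera images.
- stem: loose aluminium stem, 110 to 220 g, upright. Foot: cross of 4 wings, 30 mm end to end along its x and its y, 6 mm thick, 30 mm tall, lower edges rounded (3 mm). Above it a 16 x 16 mm square post, sides parallel to x and y, from 30 to 110 mm height, with a 10 mm nipple on top to 118 mm. Origin: centre of the foot's underside, z up the post. Every quarter turn looks and fits the same
- lamp_base: fixed white lamp base: a disc of 120 mm diameter, 15 mm high, on its middle a square aluminium hub, 44 x 44 mm, from 15 to 45 mm height, with the socket in its top. The hub is set at any angle on the disc: this body's yaw does NOT tell the angle of hub and slots; see it from above or feel for it. Origin: centre of the disc's underside
- socket_mouth (a point): centre of the socket's mouth, at the hub's top, 45 mm above the table. Socket: a cross of slots parallel to the hub's sides, 9 mm wide, 33 mm end to end, 30 mm deep (floor 15 mm above the table). Its yaw does NOT tell the slots' angle: press the foot lightly on the hub at angle after angle; it drops in within about 0.1 rad, and binds if pushed on while twisted hard against a slot wall
- contact (a joint): travel (m) of the brass spring contact (9 mm diameter) at the bottom of the socket: 0 = up, standing 6 mm above the socket's floor; grows as it is pressed down; 0.006 = stem fully home on the floor, the tops of the wings flush with the hub's top. It pushes up with 3.6 N at 0 and 9 N at 0.006
- round_stem: the other stem, not to be used: the same post on a plain round foot, 30 mm diameter and 30 mm tall; stands upright, origin at the centre of its underside; loose
- lampholder: brass lampholder, loose, round, 34 mm diameter, 42 mm tall, origin at the centre of its underside
- mug: white mug, loose, 80 mm diameter, 90 mm tall, handle sticking out some 35 mm, origin at the centre of its underside
- glasses_case: grey glasses case, loose, 62 x 155 x 42 mm, origin at the centre of its underside
- clock: white alarm clock, loose, 50 x 100 x 80 mm tall, origin at the centre of its underside
- cream_jar: small white jar with a wooden cap, loose, 58 mm diameter, 48 mm tall, origin at the centre of its underside
- vase: white vase with twigs, loose, 92 mm diameter, 105 mm tall (twigs to 200 mm), origin at the centre of its underside

How it is judged:
By the outcome, as a careful person would: the job done as asked, in the order asked, and still so for the second after the job is handed in, while the arm keeps its last pose, push and grip.
It also fails if it takes over 61 s, if anything falls off the work surface, if the arm or the gripper's body presses on something with over 40 N, if the wrist force passes 120 N, or if a joint passes its speed limit or range.

## Robot

A 6-joint arm with a two-finger parallel gripper is mounted at the origin on the work surface. World frame = base frame: x ahead of the robot, y to its left, z up, the work surface at z = 0. Lengths are in m, angles in rad, forces in N, time in s.
With the tool pointing down it reaches from about 0.325 to 0.775 m from the base axis. Payload 9.3 kg.
Tool frame: the origin (TCP) lies at the very end of the fingers, on their centre line; the grasp point (between the pads) lies 19 mm behind it (ctrl.grasp_offset is the distance from the TCP to the grasp point, in m); z points along the fingers, y is the direction in which the jaws open and shut (so a half turn about z gives the same grasp; the last joint's range is limited). The gripper opens to 85 mm and grips with 20 to 120 N. Pads are 22 mm wide; open, the fingers measure 114 mm over their backs; the gripper's body (76 mm by 85 mm) begins 54 mm behind the grasp point. The pads swing forward as they close: fully open they stand 13 mm farther back than shut.
Start: joints at [-1.269, 0.259, 0.021, 1.334, 0, 1.418], TCP at [0.242, -0.494, 0.2] pointing down, gripper open.
Joint ranges: [-3.04, 3.04], [-0.91, 1.82], [-1.04, 1.36], [-1.92, 1.95], [-1.52, 1.45], [-3.14, 3.14]. Speed limits (rad/s): [2.22, 2.22, 2.79, 3.14, 3.14, 3.14].

## Interface

Orientations are given as a rotation vector (axis times angle).
In Python, from station import ctrl, eyes, job, spot_in, tip_of gives the robot as it stands. The module is installed in compiled form; this text tells all that it offers.
- The arm moves only by the tool send_rows, never from a script. Its argument "commands" is a list of rows, each an object of numbers: "gripper": the finger opening in m, from 0 to 0.0854; "dx", "dy", "dz": the shift along the world's x, y, z in m; "twist": the turn about the world's z in rad. A call has 1 to 12 rows; each row shifts and turns the pose as measured when the row begins; what a row does not reach is not made up. A row lasts 1/12 s, in which the tool goes at most 41.7 mm and 7.16 degrees, less where a joint would pass 70% of its speed; a pose out of reach is approached as far as the arm can. A call with a gripper value outside its range is refused whole. The fingers move at their own pace and stop on an object; "force" is the grip in N (left out, the last holds). Time passes only in rows, so rows that do not move let the fingers close. It gives the time, the measured TCP pose, the force and the opening at its end, in the units of the state.
- ctrl.observe(): the state, without advancing time (a new reading comes with each control period).
- eyes.read_camera(name): name is "scene" or "top" or "wrist"; returns (picture, depth): 384x512x3 uint8, red, green, blue; 384x512 float32, m along the optical axis (not along the pixel's ray), 0 where there is no reading.
- eyes.calibration(name): a dict with "mtx" (3x3 intrinsics, pixels), "rvec" (rotation vector, rad) and "tvec" (3), from world to camera coordinates, as OpenCV has them; the wrist camera has in their place "tool_from_camera" (4x4, takes a point from camera to tool coordinates, whose origin is the TCP and whose axes are the flange's). Camera axes: x right, y down, z forward; pixel columns grow to the right and rows downward; lengths in m; the calibration is good to about 2 mm. A picture is of the moment at which its call begins: read the wrist's pose just before it. calibration takes no time and is no camera call.
- job.job_done(): hands the job in, once; it reports no verdict.
Trained networks look in the newest picture that a camera, given by its name, has taken for a name from the list of things; names that differ only in an ending like _2 or _b are one class to them, and where a whole thing is asked for, a point or a joint stands for the part that bears it (a point fixed in the world has none). Each returns a list of dicts, best first, with "conf" (0 to 1); they miss things now and then, are a little off and sometimes report something else, mostly with a low value. They report only what shows in the picture. A call takes as long as a camera call.
- spot_in(thing, camera): "at" ([x, y, z] in m, in world coordinates, good to about 4 mm: the middle of the surface that is visible of it).
- tip_of(thing, camera): "at" ([x, y, z] in m, in world coordinates, good to about 4 mm: a listed point, or the origin of a listed thing).
The state is a dict: "time_s": time; "joint_pos": joint angles; "qvel": joint speeds; "joint_torque": joint torques, N m; "ee_pos": TCP position; "ee_rot": TCP orientation; "ft_force": force on the tool from outside, world axes, zero at the start; "torque": the same for the moment, N m; "opening": finger opening in m.
Only numpy, scipy, OpenCV 4.12 (cv2) and the standard library are available. Lean on these libraries where they do the work, as an engineer would, in place of code of your own. Each camera call takes 0.05 s, during which the arm holds its last target.

## Working session

There is one attempt and no reset: what is moved stays moved. The work goes in short steps, Python scripts to look and compute and a tool call to move; the robot and the scene stay as the last step left them, time stands still between calls to the robot, and variables do not carry over. Pictures are saved under pics/ and viewed, and the job is handed in when it is done.

Besides the shell and the picture viewer there is one more tool, called by a JSON object that holds its "name" and its "arguments". send_rows: Moves the arm, as the interface text tells. Its arguments: {"type":"object","properties":{"commands":{"type":"array"},"force":{"type":"number"}},"required":["commands"]}

```bash
mkdir -p pics
cat > h.py <<'E'
import numpy as np,cv2
from station import ctrl,eyes,job,spot_in,tip_of
def snap(cam,fn):
    p,d=eyes.read_camera(cam); cv2.imwrite('pics/'+fn+'.png',p[:,:,::-1]); np.savez('pics/'+fn+'.npz',p=p,d=d); return p,d
def world(cam,u,v,d,st=None):
    c=eyes.calibration(cam);K=c['mtx'];r=np.linalg.inv(K)@np.array([u,v,1.])*d
    if 'rvec' in c:
        R=cv2.Rodrigues(np.array(c['rvec'],float))[0];return R.T@(r-np.array(c['tvec']).ravel())
    T=np.array(c['tool_from_camera']);t=T[:3,:3]@r+T[:3,3]
    return cv2.Rodrigues(np.array(st['ee_rot'],float))[0]@t+np.array(st['ee_pos'])
E
python3 - <<'E'
from h import *
p,d=snap('top','t0')
for n in ['stem','round_stem','lamp_base','socket_mouth']:
    print(n,tip_of(n,'top')[:3])
p,d=snap('scene','s0')
for n in ['stem','round_stem','socket_mouth']:
    print(n,tip_of(n,'scene')[:3])
s=ctrl.observe();print(s)
E
```

```text
stem [{'at': [0.479, 0.2685, -0.0027], 'conf': 0.45}]
round_stem [{'at': [0.5189, 0.1596, -0.0007], 'conf': 0.62}, {'at': [0.3667, 0.021, -0.0008], 'conf': 0.45}]
lamp_base [{'at': [0.5034, -0.2264, 0.0005], 'conf': 0.59}]
socket_mouth [{'at': [0.4993, -0.2192, 0.0467], 'conf': 0.8}, {'at': [0.6632, 0.1466, -0.0009], 'conf': 0.59}]
stem [{'at': [0.4744, 0.2706, 0.0028], 'conf': 0.62}]
round_stem [{'at': [0.7255, -0.3076, 0.0061], 'conf': 0.58}, {'at': [0.5117, 0.157, 0.0005], 'conf': 0.56}]
socket_mouth [{'at': [0.4983, -0.2209, 0.0418], 'conf': 0.94}]
{'time_s': 0.45, 'joint_pos': array([-1.26860883e+00,  2.58640969e-01,  2.14347032e-02,  1.33366405e+00,
        5.63413307e-06,  1.41818477e+00]), 'qvel': array([-0.00013675, -0.00041774,  0.00036399,  0.00014253, -0.00116609,
        0.00145154]), 'joint_torque': array([-1.78831549e-03, -5.54867470e+01,  3.44474888e+01,  2.33878760e-03,
       -1.92462958e-04,  1.34714358e-05]), 'ee_pos': array([ 0.24159174, -0.49408013,  0.19993072]), 'ee_rot': array([-3.06064305e+00, -7.08238878e-01, -1.41694331e-07]), 'ft_force': array([0.118688  , 0.16300539, 0.76497658]), 'torque': array([-0.0262199 ,  0.01747976, -0.00656077]), 'opening': 0.08539075099572878}
```

View pics/t0.png

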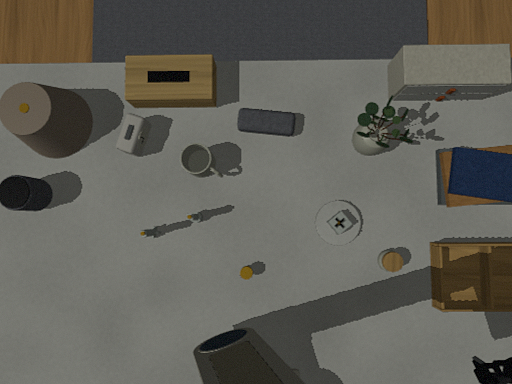

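View pics/s0.png

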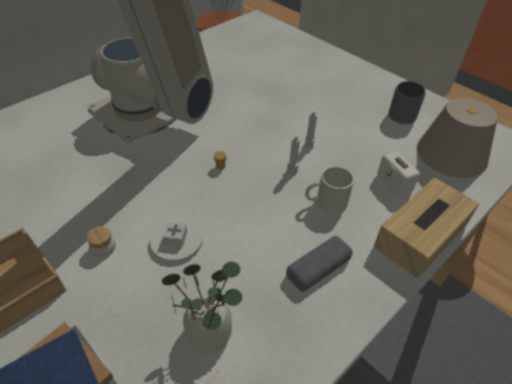

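Run:
```python
from h import *
c=eyes.calibration('top');R=cv2.Rodrigues(np.array(c['rvec'],float))[0]
print(c)
d=np.load('pics/t0.npz')
def pr(P): return cv2.projectPoints(np.array(P,float).reshape(-1,3),np.array(c['rvec'],float),np.array(c['tvec'],float),np.array(c['mtx'],float),None)[0].reshape(-1,2)
P=[[.477,.27,0.11],[.515,.158,.11],[.5,-.22,.045]]
q=pr(P);print(q)
for i,(u,v) in enumerate(q):
    u,v=int(u),int(v);cr=d['p'][v-35:v+35,u-35:u+35,::-1];cv2.imwrite(f'pics/c{i}.png',cv2.resize(cr,(490,490),interpolation=cv2.INTER_CUBIC))
```

```text
{'mtx': array([[388.95997533,   0.        , 259.95731208],
       [  0.        , 388.95997533, 190.24670768],
       [  0.        ,   0.        ,   1.        ]]), 'rvec': array([ 2.1701163 , -2.18373913,  0.06001335]), 'tvec': array([-0.01127267,  0.5846624 ,  1.02294807])}
[[143.17680818 232.28634247]
 [188.91760892 216.45993961]
 [338.92374811 221.5201305 ]]
```

Run:
```python
import cv2,numpy as np
a=[cv2.imread(f'pics/c{i}.png') for i in range(3)]
s=cv2.imread('pics/s0.png')[95:195,260:345]
s=cv2.resize(s,(490,490*100//85),interpolation=cv2.INTER_CUBIC)[:490]
g=np.vstack([np.hstack([a[0],a[1]]),np.hstack([a[2],s])])
g=np.clip(g*1.5,0,255).astype(np.uint8)
cv2.imwrite('pics/g.png',cv2.resize(g,(600,600)))
```

```text
(no output)
```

View pics/g.png

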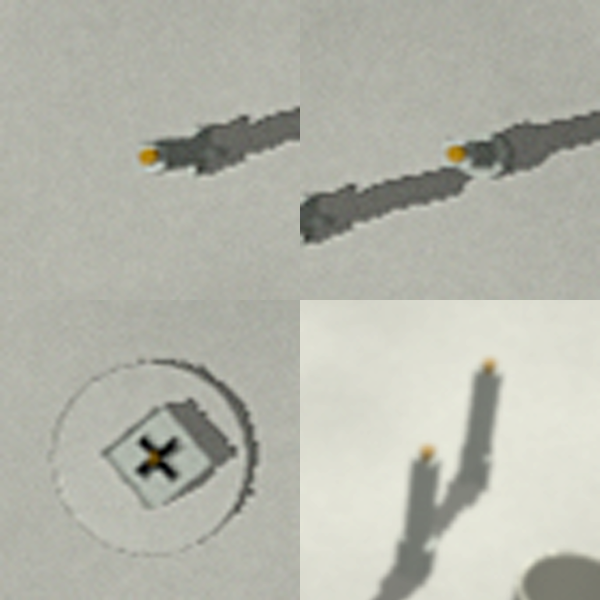

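Run:
```python
from h import *
c=eyes.calibration('wrist');print(c)
print(tip_of('lampholder','top')[:2],tip_of('vase','top')[:2])
```

```text
{'mtx': array([[328.89342216,   0.        , 248.3563688 ],
       [  0.        , 328.89342216, 191.35517227],
       [  0.        ,   0.        ,   1.        ]]), 'tool_from_camera': array([[ 5.38999290e-04, -9.44835625e-01, -3.27544427e-01,
         8.60593387e-02],
       [ 9.99999719e-01,  6.79693340e-04, -3.15069758e-04,
        -4.74807232e-04],
       [ 5.20318897e-04, -3.27544165e-01,  9.44835726e-01,
        -1.74249238e-01],
       [ 0.00000000e+00,  0.00000000e+00,  0.00000000e+00,
         1.00000000e+00]])}
[{'at': [0.3681, 0.0205, 0.0031], 'conf': 0.45}, {'at': [0.7296, -0.3146, -0.0005], 'conf': 0.44}] [{'at': [0.7272, -0.3114, -0.0027], 'conf': 0.83}]
```

{"name": "send_rows", "arguments": {"commands": [{"dx": 0.025,"dy": 0.03,"dz": 0.01,"twist": 0.12},{"dx": 0.025,"dy": 0.03,"dz": 0.01,"twist": 0.12},{"dx": 0.025,"dy": 0.03,"dz": 0.01,"twist": 0.12},{"dx": 0.025,"dy": 0.03,"dz": 0.01,"twist": 0.12},{"dx": 0.025,"dy": 0.03,"dz": 0.01,"twist": 0.12},{"dx": 0.025,"dy": 0.03,"dz": 0.01,"twist": 0.12},{"dx": 0.02,"dy": 0.03,"twist": 0.12},{"dx": 0.02,"dy": 0.03,"twist": 0.12}]}}

```text
$.commands[0]: bad value
```

{"name": "send_rows", "arguments": {"commands": [{"gripper": 0.085,"dx": 0.025,"dy": 0.03,"dz": 0.01,"twist": 0.12},{"gripper": 0.085,"dx": 0.025,"dy": 0.03,"dz": 0.01,"twist": 0.12},{"gripper": 0.085,"dx": 0.025,"dy": 0.03,"dz": 0.01,"twist": 0.12},{"gripper": 0.085,"dx": 0.025,"dy": 0.03,"dz": 0.01,"twist": 0.12},{"gripper": 0.085,"dx": 0.025,"dy": 0.03,"dz": 0.01,"twist": 0.12},{"gripper": 0.085,"dx": 0.025,"dy": 0.03,"dz": 0.01,"twist": 0.12},{"gripper": 0.085,"dx": 0.02,"dy": 0.03,"dz": 0,"twist": 0.12},{"gripper": 0.085,"dx": 0.02,"dy": 0.03,"dz": 0,"twist": 0.12}]}}

```text
time_s: 1.22
ee_pos: [0.4332, -0.2492, 0.2609]
ee_rot: [2.361, 2.071, -0.004]
ft_force: [0.6, -0.6, 0.3]
opening: 0.0852
```

Run:
```python
from h import *
s=ctrl.observe();print(s['time_s'],s['ee_pos'],s['ee_rot'],s['joint_pos'])
snap('wrist','w1')
```

```text
1.2167 [ 0.43320075 -0.24923303  0.26094848] [ 2.36127366  2.07105247 -0.00354404] [-0.68859175  0.16083031  0.04731155  1.45690052 -0.00234845  1.01297406]
```

View pics/w1.png

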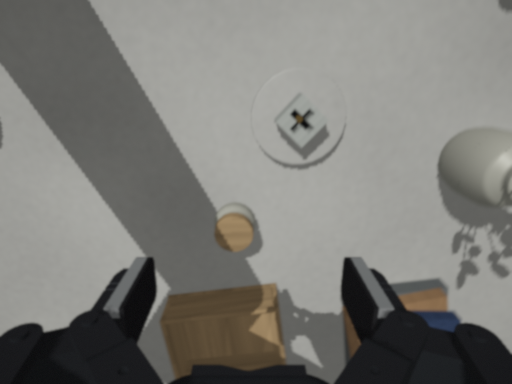

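```bash
cat >> h.py <<'E'
def rectify(fn,s,ctr,z,half=0.045,n=500):
    # top-down orthographic view of plane z; col=+x, row=-y (so angles as in world, y up)
    p=np.load(f'pics/{fn}.npz')['p'];c=eyes.calibration('wrist');K=c['mtx'];T=c['tool_from_camera']
    R=cv2.Rodrigues(np.array(s[1],float))[0];W=np.eye(4);W[:3,:3]=R;W[:3,3]=s[0];C=np.linalg.inv(W@T)
    g=np.linspace(-half,half,n);X,Y=np.meshgrid(ctr[0]+g,ctr[1]-g)
    Q=np.stack([X.ravel(),Y.ravel(),np.full(X.size,z),np.ones(X.size)]);q=K@(C@Q)[:3];
    return cv2.remap(p,(q[0]/q[2]).reshape(n,n).astype(np.float32),(q[1]/q[2]).reshape(n,n).astype(np.float32),cv2.INTER_CUBIC)
E
python3 - <<'E'
from h import *
s=([ 0.43320075,-0.24923303,0.26094848],[2.36127366,2.07105247,-0.00354404])
d=np.load('pics/w1.npz')['d']
st=dict(ee_pos=s[0],ee_rot=s[1]);print(d[118,300]);print(world('wrist',300,118,d[118,300],st),world('wrist',310,128,d[128,310],st))
print(tip_of('socket_mouth','wrist')[:2])
r=rectify('w1',s,[.5,-.222],.045);r=np.clip(r*1.4,0,255).astype(np.uint8)
cv2.imwrite('pics/r1.png',r[:,:,::-1])
E
```

```text
0.40600538
[ 0.5021059  -0.21996256  0.02177824] [ 0.5127136  -0.23299761  0.02657592]
[]
```

View pics/r1.png

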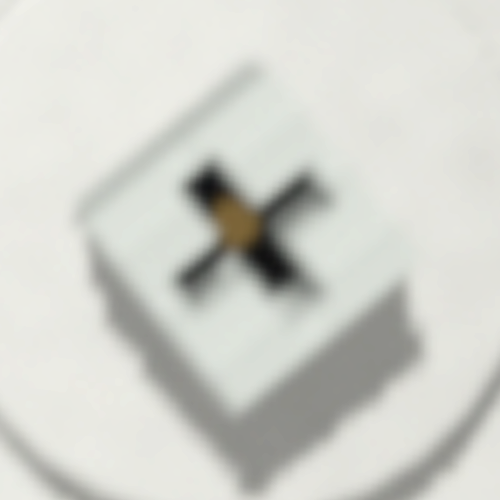

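{"name": "send_rows", "arguments": {"commands": [{"gripper": 0.085,"dx": 0.003,"dy": 0.041,"dz": 0,"twist": 0},{"gripper": 0.085,"dx": 0.003,"dy": 0.041,"dz": 0,"twist": 0},{"gripper": 0.085,"dx": 0.003,"dy": 0.041,"dz": 0,"twist": 0},{"gripper": 0.085,"dx": 0.003,"dy": 0.041,"dz": 0,"twist": 0},{"gripper": 0.085,"dx": 0.003,"dy": 0.041,"dz": 0,"twist": 0},{"gripper": 0.085,"dx": 0.003,"dy": 0.041,"dz": 0,"twist": 0},{"gripper": 0.085,"dx": 0.003,"dy": 0.041,"dz": 0,"twist": 0},{"gripper": 0.085,"dx": 0.003,"dy": 0.041,"dz": 0,"twist": 0},{"gripper": 0.085,"dx": 0.003,"dy": 0.041,"dz": 0,"twist": 0},{"gripper": 0.085,"dx": 0.003,"dy": 0.041,"dz": 0,"twist": 0},{"gripper": 0.085,"dx": 0,"dy": 0.04,"dz": 0,"twist": 0},{"gripper": 0.085,"dx": 0,"dy": 0.0,"dz": 0,"twist": 0}]}}

```text
time_s: 2.32
ee_pos: [0.462, 0.2096, 0.26]
ee_rot: [2.374, 2.053, -0.001]
ft_force: [0.1, -1.4, -0.2]
opening: 0.0851
```

Run:
```python
from h import *
s=ctrl.observe();print(s['time_s'],list(s['ee_pos']),list(s['ee_rot']),s['joint_pos'])
snap('wrist','w2')
print(tip_of('stem','wrist')[:3],tip_of('round_stem','wrist')[:3])
```

```text
2.3167 [np.float64(0.46203297473897165), np.float64(0.20956173200625344), np.float64(0.2599620953623982)] [np.float64(2.3744108546607903), np.float64(2.052908998900649), np.float64(-0.0008465391110177849)] [ 0.26204907  0.17388333  0.06107702  1.45727236 -0.00272031  1.97782536]
[{'at': [0.4759, 0.2734, -0.0026], 'conf': 0.65}] [{'at': [0.5175, 0.1518, -0.0019], 'conf': 0.94}]
```

View pics/w2.png

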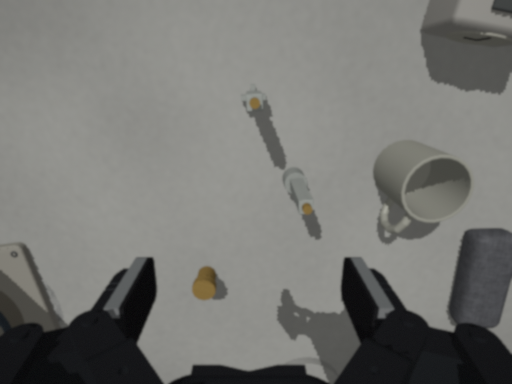

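Run:
```python
from h import *
s=([0.46203297,0.20956,0.25996],[2.37441,2.05291,-0.00085])
out=[]
for z in (.11,.03):
    r=rectify('w2',s,[.476,.27],z,half=.03,n=480);out.append(np.clip(r*1.4,0,255).astype(np.uint8)[:,:,::-1])
o=np.hstack(out);cv2.imwrite('pics/r2.png',cv2.resize(o,(800,400)))
```

```text
(no output)
```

View pics/r2.png

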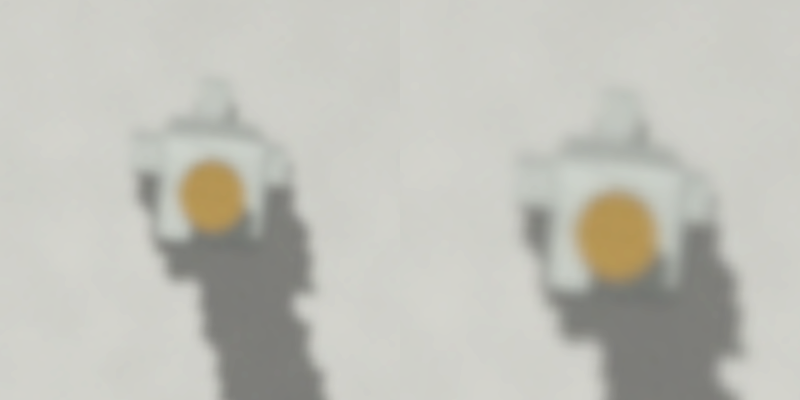

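{"name": "send_rows", "arguments": {"commands": [{"gripper": 0.085,"dx": 0.008,"dy": 0.031,"dz": 0,"twist": 0.035},{"gripper": 0.085,"dx": 0.008,"dy": 0.031,"dz": 0,"twist": 0.035},{"gripper": 0.085,"dx": 0,"dy": 0,"dz": -0.03,"twist": 0},{"gripper": 0.085,"dx": 0,"dy": 0,"dz": -0.02,"twist": 0},{"gripper": 0.085,"dx": 0,"dy": 0,"dz": 0,"twist": 0}]}}

```text
time_s: 2.88
ee_pos: [0.4833, 0.2598, 0.2113]
ee_rot: [2.312, 2.115, 0.004]
ft_force: [-0.3, -0.2, 0.3]
opening: 0.085
```

Run:
```python
from h import *
s=ctrl.observe();print(s['time_s'],list(s['ee_pos']),list(s['ee_rot']))
snap('wrist','w3')
print(tip_of('stem','wrist')[:3])
r=rectify('w3',(s['ee_pos'],s['ee_rot']),[.478,.272],.11,half=.03,n=480)
cv2.imwrite('pics/r3.png',np.clip(r*1.4,0,255).astype(np.uint8)[:,:,::-1])
```

```text
2.8833 [np.float64(0.4832673860577805), np.float64(0.25978453173702), np.float64(0.21126145216253145)] [np.float64(2.311688716454452), np.float64(2.1147407795341917), np.float64(0.004434476984786881)]
[{'at': [0.4755, 0.2727, -0.0047], 'conf': 0.89}]
```

View pics/r3.png

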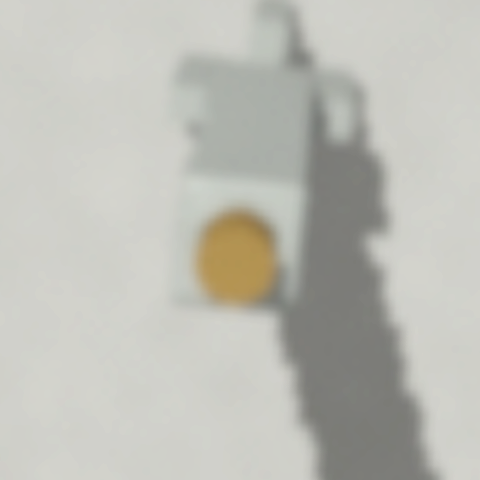

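View pics/w3.png

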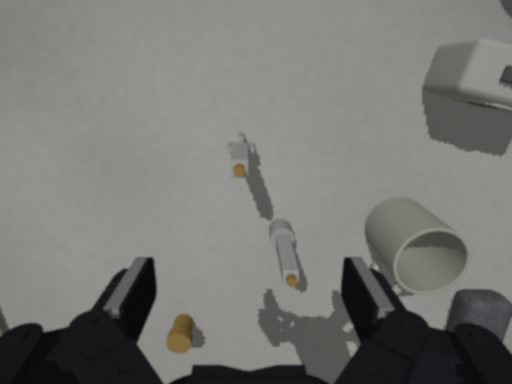

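{"name": "send_rows", "arguments": {"commands": [{"gripper": 0.085,"dx": -0.003,"dy": 0.006,"dz": 0,"twist": 0.01},{"gripper": 0.085,"dx": -0.003,"dy": 0.006,"dz": -0.02,"twist": 0.01},{"gripper": 0.085,"dx": 0,"dy": 0,"dz": -0.02,"twist": 0},{"gripper": 0.085,"dx": 0,"dy": 0,"dz": 0,"twist": 0}]}}

```text
time_s: 3.32
ee_pos: [0.4806, 0.2699, 0.1801]
ee_rot: [2.292, 2.129, 0.022]
ft_force: [-0.3, -0.5, -0.2]
opening: 0.0851
```

{"name": "send_rows", "arguments": {"commands": [{"gripper": 0.085,"dx": -0.003,"dy": 0.002,"dz": 0,"twist": 0},{"gripper": 0.085,"dx": 0,"dy": 0,"dz": 0,"twist": 0},{"gripper": 0.085,"dx": 0,"dy": 0,"dz": -0.02,"twist": 0},{"gripper": 0.085,"dx": 0,"dy": 0,"dz": -0.02,"twist": 0},{"gripper": 0.085,"dx": 0,"dy": 0,"dz": -0.02,"twist": 0},{"gripper": 0.085,"dx": 0,"dy": 0,"dz": 0,"twist": 0}]}}

```text
time_s: 3.82
ee_pos: [0.481, 0.2726, 0.129]
ee_rot: [2.29, 2.123, 0.043]
ft_force: [-0.2, -0.2, -0.2]
opening: 0.0851
```

Run:
```python
from h import *
s=ctrl.observe();print(s['time_s'],list(s['ee_pos']),list(s['ee_rot']),s['joint_pos'],s['qvel']);print(cv2.Rodrigues(s['ee_rot'])[0])
```

```text
3.8167 [np.float64(0.48099353110739895), np.float64(0.27264942813614795), np.float64(0.1290494800609332)] [np.float64(2.2898619138953134), np.float64(2.123165310430899), np.float64(0.04259000024447596)] [ 0.36817296  0.27156785 -0.14463753  1.12236714 -0.00716829  2.01436539] [ 8.32866155e-04 -4.08952027e-02  8.92930231e-02  7.27338114e-02
  2.54920044e-06  1.66928229e-04]
[[ 0.07531979  0.99662514  0.03263832]
 [ 0.9971323  -0.07551884  0.00490755]
 [ 0.0073558   0.03217509 -0.99945518]]
```

{"name": "send_rows", "arguments": {"commands": [{"gripper": 0.085,"dx": 0,"dy": 0,"dz": 0,"twist": 0},{"gripper": 0.085,"dx": 0,"dy": 0,"dz": 0,"twist": 0},{"gripper": 0.085,"dx": 0,"dy": 0,"dz": 0,"twist": 0}]}}

```text
time_s: 4.07
ee_pos: [0.4825, 0.2731, 0.1334]
ee_rot: [2.289, 2.122, 0.048]
ft_force: [0.4, -0.5, 1.1]
opening: 0.085
```

{"name": "send_rows", "arguments": {"commands": [{"gripper": 0.085,"dx": 0,"dy": 0,"dz": 0.02,"twist": 0},{"gripper": 0.085,"dx": 0,"dy": 0,"dz": 0.02,"twist": 0},{"gripper": 0.085,"dx": 0,"dy": 0,"dz": 0.02,"twist": 0},{"gripper": 0.085,"dx": 0,"dy": 0,"dz": 0,"twist": 0}]}}

```text
time_s: 4.4
ee_pos: [0.4832, 0.2733, 0.2002]
ee_rot: [2.288, 2.121, 0.054]
ft_force: [-0.5, -1.0, 1.1]
opening: 0.0849
```

{"name": "send_rows", "arguments": {"commands": [{"gripper": 0.085,"dx": 0,"dy": 0,"dz": -0.04,"twist": 0},{"gripper": 0.085,"dx": 0,"dy": 0,"dz": 0,"twist": 0}]}}

```text
time_s: 4.57
ee_pos: [0.4842, 0.2737, 0.1629]
ee_rot: [2.286, 2.119, 0.062]
ft_force: [-1.1, 0.2, -2.4]
opening: 0.0846
```

{"name": "send_rows", "arguments": {"commands": [{"gripper": 0.085,"dx": 0,"dy": 0,"dz": -0.005,"twist": 0},{"gripper": 0.085,"dx": 0,"dy": 0,"dz": -0.005,"twist": 0},{"gripper": 0.085,"dx": 0,"dy": 0,"dz": -0.005,"twist": 0},{"gripper": 0.085,"dx": 0,"dy": 0,"dz": -0.005,"twist": 0},{"gripper": 0.085,"dx": 0,"dy": 0,"dz": 0,"twist": 0}]}}

```text
time_s: 4.98
ee_pos: [0.4863, 0.2746, 0.1465]
ee_rot: [2.285, 2.118, 0.07]
ft_force: [0.7, -0.2, 0.8]
opening: 0.0849
```

{"name": "send_rows", "arguments": {"commands": [{"gripper": 0.085,"dx": 0,"dy": 0,"dz": 0,"twist": 0}]}}

```text
time_s: 5.07
ee_pos: [0.4866, 0.2747, 0.1468]
ee_rot: [2.285, 2.117, 0.07]
ft_force: [-0.5, 0.3, 0.6]
opening: 0.0849
```

```bash
cat > q.py <<'E'
from h import *
np.set_printoptions(precision=4,suppress=True)
def q():
    s=ctrl.observe();R=cv2.Rodrigues(s['ee_rot'])[0];print(round(s['time_s'],3),s['ee_pos'],'zax',R[:,2],'psi',np.degrees(np.arctan2(R[1,0],R[0,0])).round(2),'q',s['joint_pos'],'v',s['qvel'],'f',s['ft_force'],'m',s['torque'],'op',round(s['opening'],4))
q()
E
python3 q.py
```

```text
5.067 [0.4866 0.2747 0.1468] zax [ 0.0507  0.0118 -0.9986] psi 85.67 q [ 0.368   0.2583 -0.1174  1.1436 -0.0073  2.0145] v [ 0.0009  0.0031 -0.0002 -0.0013  0.0021  0.0005] f [-0.5375  0.29    0.6295] m [-0.0543  0.0365 -0.0525] op 0.0849
```

{"name": "send_rows", "arguments": {"commands": [{"gripper": 0.085,"dx": 0,"dy": 0,"dz": 0,"twist": 0}]}}

```text
time_s: 5.15
ee_pos: [0.4868, 0.2747, 0.1471]
ee_rot: [2.284, 2.117, 0.071]
ft_force: [-1.0, 1.1, -0.2]
opening: 0.0852
```

```bash
python3 q.py
python3 - <<'E'
from h import *
eyes.read_camera('wrist')
eyes.read_camera('wrist')
import q
E
```

```text
5.15 [0.4868 0.2747 0.1471] zax [ 0.051   0.0119 -0.9986] psi 85.68 q [ 0.368   0.2583 -0.1167  1.1439 -0.0073  2.0144] v [-0.0013  0.0008  0.0105  0.0059  0.0001  0.    ] f [-1.0416  1.0685 -0.2235] m [ 0.0064  0.0396 -0.0157] op 0.0852
5.25 [0.4868 0.2747 0.1471] zax [ 0.0512  0.012  -0.9986] psi 85.68 q [ 0.368   0.2582 -0.1167  1.1438 -0.0073  2.0144] v [ 0.0015 -0.0002 -0.0032 -0.0025 -0.0015 -0.0009] f [-0.5387  0.1164 -0.9336] m [0.0075 0.0867 0.0057] op 0.0851
```

{"name": "send_rows", "arguments": {"commands": [{"gripper": 0.085,"dx": -0.03,"dy": -0.017,"dz": 0,"twist": 0}]}}

```text
time_s: 5.33
ee_pos: [0.4604, 0.2591, 0.1465]
ee_rot: [2.284, 2.117, 0.074]
ft_force: [-2.1, -1.6, 0.2]
opening: 0.0848
```

```bash
python3 q.py
```

```text
5.333 [0.4604 0.2591 0.1465] zax [ 0.0528  0.0127 -0.9985] psi 85.66 q [ 0.3578  0.2065 -0.1885  1.1219 -0.0066  2.0045] v [-0.1264 -0.7593 -1.0207 -0.2242  0.0009 -0.1365] f [-2.0951 -1.5552  0.2047] m [-0.0778  0.1105 -0.0525] op 0.0848
```

{"name": "send_rows", "arguments": {"commands": [{"gripper": 0.085,"dx": 0.03,"dy": 0.017,"dz": 0,"twist": 0}]}}

```text
time_s: 5.42
ee_pos: [0.4716, 0.2688, 0.1421]
ee_rot: [2.289, 2.123, 0.042]
ft_force: [-0.3, 0.2, -1.3]
opening: 0.0848
```

```bash
python3 q.py
```

```text
5.417 [0.4716 0.2688 0.1421] zax [ 0.0325  0.0045 -0.9995] psi 85.69 q [ 0.3679  0.248  -0.1431  1.1476 -0.0075  2.0138] v [0.126  0.9154 1.3737 0.2099 0.0038 0.1495] f [-0.301   0.2039 -1.2925] m [-0.0187  0.1321  0.0046] op 0.0848
```

{"name": "send_rows", "arguments": {"commands": [{"gripper": 0.085,"dx": 0,"dy": 0,"dz": 0,"twist": 0}]}}

```text
time_s: 5.5
ee_pos: [0.473, 0.2693, 0.1401]
ee_rot: [2.291, 2.123, 0.041]
ft_force: [0.6, -1.0, 0.1]
opening: 0.0848
```

```bash
python3 q.py
```

```text
5.5 [0.473  0.2693 0.1401] zax [ 0.0315  0.0043 -0.9995] psi 85.65 q [ 0.3677  0.2522 -0.1424  1.1453 -0.0073  2.0143] v [-0.0007 -0.2275 -0.3895  0.0859 -0.01   -0.0206] f [ 0.6399 -0.988   0.1404] m [-0.0297  0.0248 -0.0301] op 0.0848
```

{"name": "send_rows", "arguments": {"commands": [{"gripper": 0.085,"dx": 0,"dy": 0,"dz": 0,"twist": 0}]}}

```text
time_s: 5.58
ee_pos: [0.4711, 0.2686, 0.1392]
ee_rot: [2.291, 2.124, 0.035]
ft_force: [0.5, 0.8, 0.5]
opening: 0.0846
```

```bash
python3 q.py
```

```text
5.583 [0.4711 0.2686 0.1392] zax [ 0.0281  0.0029 -0.9996] psi 85.67 q [ 0.3679  0.252  -0.1451  1.1465 -0.0074  2.0143] v [-0.0047  0.0518  0.0581 -0.0483  0.0018  0.008 ] f [0.5247 0.8415 0.5425] m [-0.0513  0.0097 -0.0128] op 0.0846
```

{"name": "send_rows", "arguments": {"commands": [{"gripper": 0.085,"dx": -0.03,"dy": -0.017,"dz": 0,"twist": 0}]}}

```text
time_s: 5.67
ee_pos: [0.445, 0.2531, 0.1383]
ee_rot: [2.291, 2.123, 0.038]
ft_force: [-1.5, -0.8, 0.3]
opening: 0.0849
```

{"name": "send_rows", "arguments": {"commands": [{"gripper": 0.085,"dx": 0.035,"dy": 0.02,"dz": 0,"twist": 0},{"gripper": 0.085,"dx": 0,"dy": 0,"dz": 0,"twist": 0},{"gripper": 0.085,"dx": 0,"dy": 0,"dz": 0,"twist": 0}]}}

```text
time_s: 5.92
ee_pos: [0.4564, 0.2635, 0.1298]
ee_rot: [2.299, 2.131, -0.006]
ft_force: [0.7, 0.9, -0.3]
opening: 0.085
```

```bash
python3 q.py
```

```text
5.917 [0.4564 0.2635 0.1298] zax [ 0.0018 -0.0073 -1.    ] psi 85.66 q [ 0.369   0.2517 -0.17    1.1501 -0.0074  2.0154] v [-0.0038  0.064   0.079  -0.0599  0.0026  0.006 ] f [ 0.6503  0.9347 -0.2628] m [ 0.0346 -0.0397  0.032 ] op 0.085
```

{"name": "send_rows", "arguments": {"commands": [{"gripper": 0.085,"dx": 0.021,"dy": 0.009,"dz": 0,"twist": 0},{"gripper": 0.085,"dx": 0,"dy": 0,"dz": 0,"twist": 0}]}}

```text
time_s: 6.08
ee_pos: [0.4796, 0.2734, 0.131]
ee_rot: [2.298, 2.13, 0.0]
ft_force: [-0.3, -1.1, -0.0]
opening: 0.0852
```

```bash
python3 q.py
```

```text
6.083 [0.4796 0.2734 0.131 ] zax [ 0.0054 -0.0058 -1.    ] psi 85.66 q [ 0.3705  0.2893 -0.1135  1.165  -0.0074  2.017 ] v [ 0.0053 -0.0629 -0.0709  0.0144 -0.0005 -0.0009] f [-0.3108 -1.1364 -0.0195] m [-0.0228  0.0356 -0.0009] op 0.0852
```

{"name": "send_rows", "arguments": {"commands": [{"gripper": 0.085,"dx": -0.002,"dy": -0.001,"dz": -0.035,"twist": 0},{"gripper": 0.085,"dx": -0.002,"dy": -0.001,"dz": -0.03,"twist": 0}]}}

```text
time_s: 6.25
ee_pos: [0.4826, 0.2741, 0.0718]
ee_rot: [2.294, 2.126, 0.024]
ft_force: [-0.5, -0.2, -0.1]
opening: 0.0852
```

```bash
python3 q.py
```

```text
6.25 [0.4826 0.2741 0.0718] zax [ 0.021   0.0002 -0.9998] psi 85.66 q [ 0.3696  0.3225 -0.2259  1.0028 -0.0074  2.0161] v [-0.0034  0.1839 -0.5711 -0.8722  0.0007 -0.0047] f [-0.5201 -0.1861 -0.0857] m [-0.0012  0.057   0.0156] op 0.0852
```

{"name": "send_rows", "arguments": {"commands": [{"gripper": 0.085,"dx": 0,"dy": 0,"dz": 0,"twist": 0}]}}

```text
time_s: 6.33
ee_pos: [0.4814, 0.2735, 0.0685]
ee_rot: [2.295, 2.127, 0.019]
ft_force: [-0.9, -0.1, 0.9]
opening: 0.0848
```

```bash
python3 q.py
```

```text
6.333 [0.4814 0.2735 0.0685] zax [ 0.0175 -0.0012 -0.9998] psi 85.65 q [ 0.3694  0.3255 -0.2304  0.999  -0.0074  2.0161] v [-0.0004 -0.0332  0.0975  0.0724 -0.0002  0.0009] f [-0.8946 -0.0891  0.8722] m [0.0143 0.0617 0.0024] op 0.0848
```

{"name": "send_rows", "arguments": {"commands": [{"gripper": 0.085,"dx": -0.018,"dy": -0.01,"dz": 0,"twist": 0},{"gripper": 0.085,"dx": 0.022,"dy": 0.012,"dz": 0,"twist": 0},{"gripper": 0.085,"dx": 0,"dy": 0,"dz": 0,"twist": 0}]}}

```text
time_s: 6.58
ee_pos: [0.4826, 0.2742, 0.069]
ee_rot: [2.296, 2.128, 0.012]
ft_force: [0.1, -0.2, 0.9]
opening: 0.0847
```

```bash
python3 q.py
```

```text
6.583 [0.4826 0.2742 0.069 ] zax [ 0.0129 -0.0029 -0.9999] psi 85.64 q [ 0.3699  0.3305 -0.2213  1.008  -0.0074  2.0167] v [-0.0007 -0.1015 -0.1829  0.0657 -0.0053 -0.0137] f [ 0.0529 -0.2321  0.9031] m [-0.0142 -0.0059 -0.0087] op 0.0847
```

{"name": "send_rows", "arguments": {"commands": [{"gripper": 0.085,"dx": -0.005,"dy": -0.002,"dz": -0.003,"twist": 0},{"gripper": 0.085,"dx": 0,"dy": 0,"dz": 0,"twist": 0}]}}

```text
time_s: 6.75
ee_pos: [0.4789, 0.2727, 0.0686]
ee_rot: [2.295, 2.127, 0.016]
ft_force: [-0.6, 0.6, -0.2]
opening: 0.0847
```

```bash
python3 q.py;python3 - <<'E'
from h import *
snap('wrist','w4')
print(tip_of('stem','wrist')[:3])
E
```

```text
6.75 [0.4789 0.2727 0.0686] zax [ 0.016  -0.0017 -0.9999] psi 85.64 q [ 0.3698  0.3225 -0.2346  0.9993 -0.0074  2.0166] v [-0.0011 -0.0078  0.0515  0.0315  0.0003 -0.0014] f [-0.6291  0.5759 -0.1713] m [-0.0028  0.0066  0.0302] op 0.0847
[]
```

View pics/w4.png

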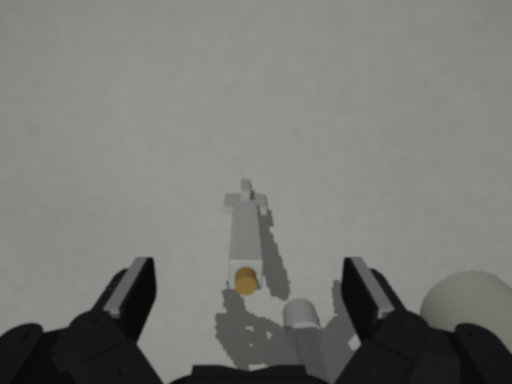

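{"name": "send_rows", "arguments": {"commands": [{"gripper": 0.0,"dx": 0,"dy": 0,"dz": 0,"twist": 0},{"gripper": 0.0,"dx": 0,"dy": 0,"dz": 0,"twist": 0},{"gripper": 0.0,"dx": 0,"dy": 0,"dz": 0,"twist": 0},{"gripper": 0.0,"dx": 0,"dy": 0,"dz": 0,"twist": 0},{"gripper": 0.0,"dx": 0,"dy": 0,"dz": 0,"twist": 0},{"gripper": 0.0,"dx": 0,"dy": 0,"dz": 0,"twist": 0}], "force": 60}}

```text
time_s: 7.35
ee_pos: [0.481, 0.2734, 0.0714]
ee_rot: [2.294, 2.126, 0.024]
ft_force: [-0.3, 1.0, 1.3]
opening: 0.0137
```

```bash
python3 q.py
```

```text
7.35 [0.481  0.2734 0.0714] zax [ 0.021   0.0002 -0.9998] psi 85.64 q [ 0.3696  0.32   -0.2306  1.0005 -0.0074  2.0165] v [ 0.0006 -0.0033  0.0068  0.0022  0.0004 -0.0018] f [-0.3188  0.9803  1.3407] m [0.0625 0.0571 0.0117] op 0.0137
```

{"name": "send_rows", "arguments": {"commands": [{"gripper": 0.0,"dx": 0,"dy": 0,"dz": 0.03,"twist": 0},{"gripper": 0.0,"dx": 0,"dy": 0,"dz": 0.02,"twist": 0},{"gripper": 0.0,"dx": 0,"dy": 0,"dz": 0,"twist": 0}]}}

```text
time_s: 7.6
ee_pos: [0.4794, 0.2728, 0.1211]
ee_rot: [2.295, 2.127, 0.017]
ft_force: [0.3, 0.4, -2.0]
opening: 0.0135
```

```bash
python3 q.py;python3 - <<'E'
from h import *
snap('wrist','w5')
E
```

```text
7.6 [0.4794 0.2728 0.1211] zax [ 0.0163 -0.0016 -0.9999] psi 85.63 q [ 0.3696  0.2861 -0.1446  1.1255 -0.0074  2.0165] v [-0.0012  0.0156 -0.0351 -0.0417  0.001   0.001 ] f [ 0.304   0.4389 -1.9903] m [0.0367 0.0417 0.0764] op 0.0135
```

View pics/w5.png

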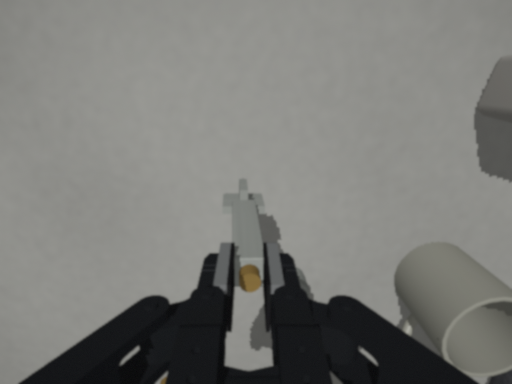

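Run:
```python
from h import *
a=np.load('pics/w5.npz');p=a['p'];d=a['d']
cr=p[165:305,195:305,::-1];cv2.imwrite('pics/w5c.png',np.clip(cv2.resize(cr,(605,770),interpolation=cv2.INTER_CUBIC)[:599]*1.5,0,255).astype(np.uint8))
c=eyes.calibration('wrist');T=c['tool_from_camera'];K=c['mtx']
def tool(u,v):
    D=d[v,u];return T[:3,:3]@(np.linalg.inv(K)@[u,v,1]*D)+T[:3,3]
for v in (200,205,215,225,235,245,255,262,275,280):
    row=d[v,200:300];print(v,(row[15:75:4]*1000).astype(int))
```

```text
200 [315 315 241 243 241 227 228 227 228 226 242 243 243 314 315]
205 [315 316 233 232 232 218 220 219 219 218 218 234 232 318 317]
215 [318 320 319 320 320 203 202 203 202 203 203 320 320 319 321]
225 [322 323 323 322 322 190 190 190 190 188 189 189 324 325 324]
235 [326 327 326 326 325 176 176 177 177 176 177 176 328 327 327]
245 [330 329 153 152 152 165 166 167 167 166 166 166 154 153 152]
255 [151 144 144 144 145 157 157 156 157 157 156 157 154 145 143]
262 [145 139 138 138 138 155 155 154 154 154 155 154 153 140 138]
275 [129 130 129 130 130 157 152 147 147 146 147 151 153 128 129]
280 [125 126 127 126 128 157 150 148 148 148 148 148 153 126 126]
```

View pics/w5c.png

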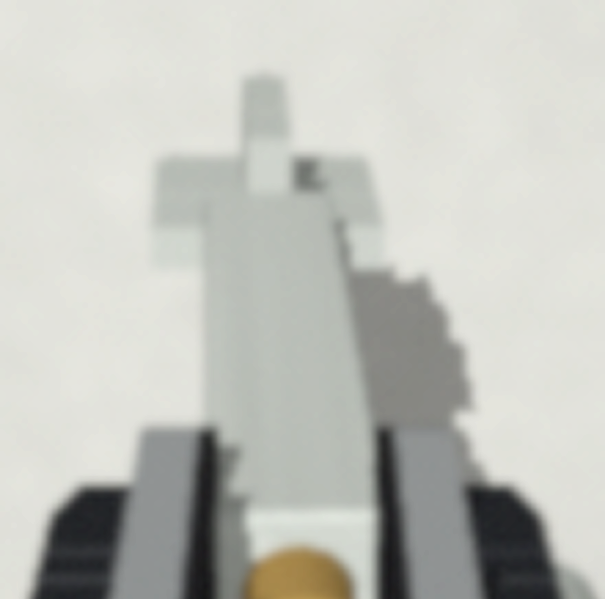

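{"name": "send_rows", "arguments": {"commands": [{"gripper": 0.0,"dx": -0.026,"dy": -0.014,"dz": 0,"twist": 0},{"gripper": 0.0,"dx": 0.032,"dy": 0.017,"dz": 0,"twist": 0},{"gripper": 0.0,"dx": 0,"dy": 0,"dz": 0,"twist": 0},{"gripper": 0.0,"dx": 0,"dy": 0,"dz": 0,"twist": 0}]}}

```text
time_s: 7.98
ee_pos: [0.4692, 0.2695, 0.1074]
ee_rot: [2.303, 2.134, -0.026]
ft_force: [0.3, 0.4, -1.1]
opening: 0.0139
```

```bash
python3 q.py
```

```text
7.983 [0.4692 0.2695 0.1074] zax [-0.0112 -0.0123 -0.9999] psi 85.64 q [ 0.3707  0.2979 -0.1641  1.1237 -0.0074  2.0177] v [-0.0052  0.0666  0.0451 -0.0692  0.0003  0.0053] f [ 0.2949  0.357  -1.1011] m [0.0719 0.0658 0.0174] op 0.0139
```

{"name": "send_rows", "arguments": {"commands": [{"gripper": 0.0,"dx": 0,"dy": 0,"dz": -0.03,"twist": 0},{"gripper": 0.0,"dx": 0,"dy": 0,"dz": 0,"twist": 0}]}}

```text
time_s: 8.15
ee_pos: [0.4694, 0.2695, 0.0751]
ee_rot: [2.303, 2.134, -0.026]
ft_force: [-1.0, 0.2, -2.5]
opening: 0.0136
```

```bash
python3 q.py
```

```text
8.15 [0.4694 0.2695 0.0751] zax [-0.0115 -0.0124 -0.9999] psi 85.64 q [ 0.3707  0.3215 -0.2181  1.0464 -0.0074  2.0177] v [ 0.0012 -0.0585  0.1363  0.1045  0.0001  0.0006] f [-1.0428  0.2398 -2.4699] m [-0.0618  0.0356 -0.0221] op 0.0136
```

{"name": "send_rows", "arguments": {"commands": [{"gripper": 0.0,"dx": 0,"dy": 0,"dz": -0.004,"twist": 0},{"gripper": 0.0,"dx": 0,"dy": 0,"dz": -0.003,"twist": 0}]}}

```text
time_s: 8.32
ee_pos: [0.472, 0.2706, 0.0709]
ee_rot: [2.302, 2.133, -0.018]
ft_force: [-2.4, 0.2, 33.7]
opening: 0.0138
```

{"name": "send_rows", "arguments": {"commands": [{"gripper": 0.0,"dx": 0,"dy": 0,"dz": -0.003,"twist": 0}]}}

```text
time_s: 8.4
ee_pos: [0.4739, 0.2716, 0.071]
ee_rot: [2.301, 2.132, -0.009]
ft_force: [-4.9, 0.4, 23.8]
opening: 0.0133
```

{"name": "send_rows", "arguments": {"commands": [{"gripper": 0.0,"dx": 0,"dy": 0,"dz": -0.003,"twist": 0}]}}

```text
time_s: 8.48
ee_pos: [0.4751, 0.2724, 0.0711]
ee_rot: [2.3, 2.132, -0.002]
ft_force: [-6.5, -0.5, 18.7]
opening: 0.0135
```

```bash
python3 q.py
```

```text
8.483 [0.4751 0.2724 0.0711] zax [ 0.003  -0.0053 -1.    ] psi 85.65 q [ 0.371   0.3239 -0.2255  1.0205 -0.006   2.0177] v [ 0.0032 -0.0085 -0.0129 -0.0546  0.0087 -0.001 ] f [-6.5085 -0.4928 18.7316] m [-0.2456  1.9155 -0.0426] op 0.0135
```

{"name": "send_rows", "arguments": {"commands": [{"gripper": 0.035,"dx": 0,"dy": 0,"dz": 0,"twist": 0},{"gripper": 0.035,"dx": -0.0004,"dy": 0,"dz": -0.0005,"twist": 0},{"gripper": 0.035,"dx": -0.0004,"dy": 0,"dz": -0.0005,"twist": 0}]}}

```text
time_s: 8.73
ee_pos: [0.4766, 0.2734, 0.0741]
ee_rot: [2.298, 2.13, 0.008]
ft_force: [-1.2, -0.2, 0.0]
opening: 0.035
```

```bash
python3 q.py
python3 - <<'E'
from h import *
snap('wrist','w6')
E
```

```text
8.733 [0.4766 0.2734 0.0741] zax [ 0.0095 -0.0026 -1.    ] psi 85.66 q [ 0.3717  0.3197 -0.2235  1.0197 -0.0059  2.0183] v [ 0.0041 -0.0101 -0.0038 -0.0123  0.0004  0.0038] f [-1.1717 -0.1503  0.0408] m [0.0348 0.0327 0.0198] op 0.035
```

View pics/w6.png

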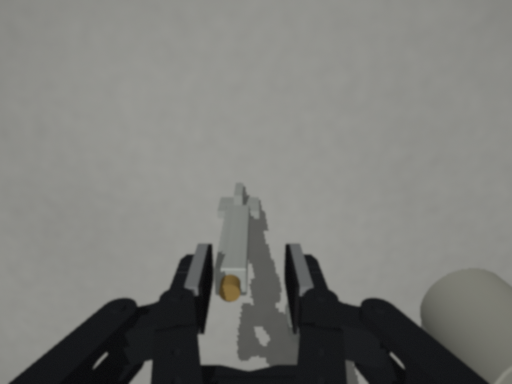

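Run:
```python
from h import *
s=ctrl.observe()
out=[]
for z in (.11,.0):
    r=rectify('w6',(s['ee_pos'],s['ee_rot']),[.47,.272],z,half=.03,n=400);out.append(np.clip(r*1.4,0,255).astype(np.uint8)[:,:,::-1])
cv2.imwrite('pics/r6.png',np.hstack(out))
```

```text
(no output)
```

View pics/r6.png

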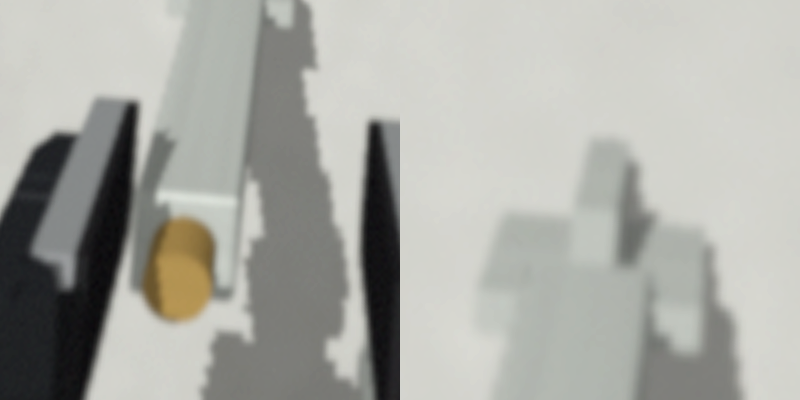

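{"name": "send_rows", "arguments": {"commands": [{"gripper": 0.035,"dx": -0.004,"dy": -0.004,"dz": -0.002,"twist": 0},{"gripper": 0.035,"dx": -0.004,"dy": -0.004,"dz": -0.002,"twist": 0},{"gripper": 0.035,"dx": 0,"dy": 0,"dz": 0,"twist": 0}]}}

```text
time_s: 9.03
ee_pos: [0.4678, 0.2647, 0.0694]
ee_rot: [2.298, 2.13, 0.007]
ft_force: [-0.5, 0.4, -0.0]
opening: 0.0347
```

```bash
python3 q.py
```

```text
9.033 [0.4678 0.2647 0.0694] zax [ 0.009 -0.003 -1.   ] psi 85.67 q [ 0.3624  0.3051 -0.2586  0.9997 -0.006   2.0088] v [0.0009 0.0031 0.0102 0.0006 0.0021 0.0034] f [-0.5111  0.3915 -0.0373] m [ 0.0483 -0.0331  0.0038] op 0.0347
```

Centred, tool nearly vertical. Close with drift compensation.

{"name": "send_rows", "arguments": {"commands": [{"gripper": 0.0,"dx": -0.0003,"dy": -0.0001,"dz": -0.0004,"twist": 0},{"gripper": 0.0,"dx": -0.0003,"dy": -0.0001,"dz": -0.0004,"twist": 0},{"gripper": 0.0,"dx": -0.0003,"dy": -0.0001,"dz": -0.0004,"twist": 0}], "force": 70}}

```text
time_s: 9.28
ee_pos: [0.4671, 0.264, 0.0685]
ee_rot: [2.298, 2.129, 0.009]
ft_force: [-0.2, 0.4, 6.5]
opening: 0.0135
```

```bash
python3 q.py
python3 - <<'E'
from h import *
snap('wrist','w7')
E
```

```text
9.283 [0.4671 0.264  0.0685] zax [ 0.0101 -0.0027 -0.9999] psi 85.64 q [ 0.3618  0.3036 -0.2633  0.9954 -0.0061  2.0088] v [-0.0015 -0.0065 -0.0135 -0.016  -0.0003  0.0003] f [-0.2242  0.3843  6.515 ] m [-0.0733 -0.0208  0.0156] op 0.0135
```

View pics/w7.png

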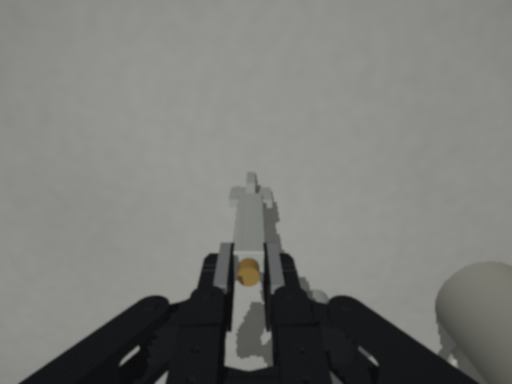

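{"name": "send_rows", "arguments": {"commands": [{"gripper": 0.0,"dx": 0,"dy": 0,"dz": 0.03,"twist": 0},{"gripper": 0.0,"dx": 0,"dy": 0,"dz": 0.038,"twist": 0},{"gripper": 0.0,"dx": 0,"dy": 0,"dz": 0.038,"twist": 0},{"gripper": 0.0,"dx": 0,"dy": 0,"dz": 0.034,"twist": 0},{"gripper": 0.0,"dx": 0,"dy": -0.02,"dz": 0,"twist": 0}]}}

```text
time_s: 9.75
ee_pos: [0.4637, 0.2443, 0.2109]
ee_rot: [2.299, 2.134, -0.003]
ft_force: [0.2, 0.2, -1.4]
opening: 0.0136
```

```bash
python3 q.py
```

```text
9.75 [0.4637 0.2443 0.2109] zax [ 0.002 -0.005 -1.   ] psi 85.73 q [ 0.3281  0.2115 -0.0143  1.3447 -0.0054  1.9733] v [-0.4694 -0.1901 -0.367  -0.1345 -0.0242 -0.4831] f [ 0.221   0.1549 -1.4385] m [ 0.0203  0.005  -0.0236] op 0.0136
```

{"name": "send_rows", "arguments": {"commands": [{"gripper": 0.0,"dx": 0.003,"dy": -0.041,"dz": 0,"twist": 0.072},{"gripper": 0.0,"dx": 0.003,"dy": -0.041,"dz": 0,"twist": 0.072},{"gripper": 0.0,"dx": 0.003,"dy": -0.041,"dz": 0,"twist": 0.072},{"gripper": 0.0,"dx": 0.003,"dy": -0.041,"dz": 0,"twist": 0.072},{"gripper": 0.0,"dx": 0.003,"dy": -0.041,"dz": 0,"twist": 0.072},{"gripper": 0.0,"dx": 0.003,"dy": -0.041,"dz": 0,"twist": 0.072},{"gripper": 0.0,"dx": 0.003,"dy": -0.041,"dz": 0,"twist": 0.072},{"gripper": 0.0,"dx": 0.003,"dy": -0.041,"dz": 0,"twist": 0.072},{"gripper": 0.0,"dx": 0.003,"dy": -0.041,"dz": 0,"twist": 0.072},{"gripper": 0.0,"dx": 0.003,"dy": -0.04,"dz": 0,"twist": 0.05},{"gripper": 0.0,"dx": 0.003,"dy": -0.03,"dz": 0,"twist": 0.04},{"gripper": 0.0,"dx": 0,"dy": 0,"dz": 0,"twist": 0}]}}

```text
time_s: 10.75
ee_pos: [0.4936, -0.2085, 0.2114]
ee_rot: [1.313, 2.848, 0.007]
ft_force: [0.2, -0.1, -1.9]
opening: 0.0137
```

```bash
python3 q.py
```

```text
10.75 [ 0.4936 -0.2085  0.2114] zax [ 0.0069  0.0015 -1.    ] psi 130.49 q [-0.5594  0.2272  0.0079  1.3465  0.005   0.3047] v [ 0.003  -0.0118 -0.0281  0.011   0.021   0.0608] f [ 0.171  -0.0589 -1.8771] m [0.0533 0.0602 0.0209] op 0.0137
```

Run:
```python
from h import *
s=ctrl.observe()
snap('wrist','w8')
r=rectify('w8',(s['ee_pos'],s['ee_rot']),[.5,-.22],.045,half=.045,n=500)
cv2.imwrite('pics/r8.png',np.clip(r*1.4,0,255).astype(np.uint8)[:,:,::-1])
print(tip_of('socket_mouth','wrist')[:2])
```

```text
[]
```

View pics/w8.png

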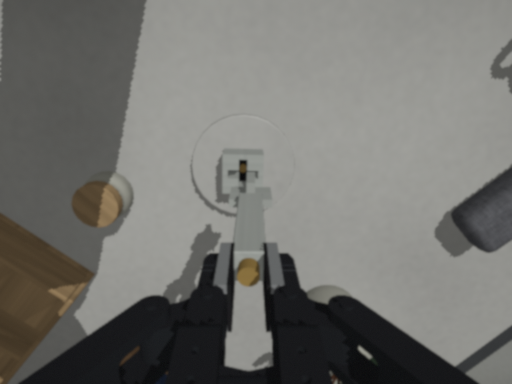

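View pics/r8.png

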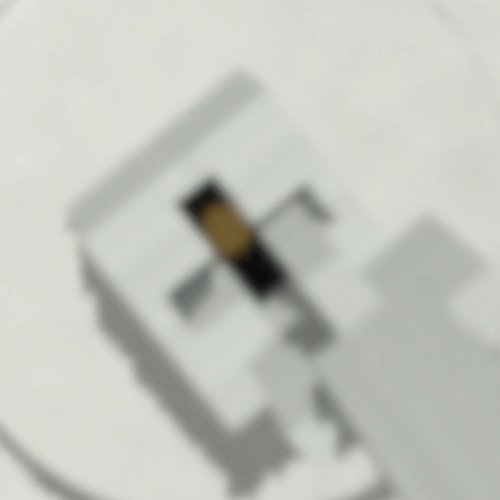

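Run:
```python
from h import *
s=ctrl.observe();c=eyes.calibration('wrist');K=c['mtx'];T=c['tool_from_camera']
R=cv2.Rodrigues(s['ee_rot'])[0];W=np.eye(4);W[:3,:3]=R;W[:3,3]=s['ee_pos'];C=np.linalg.inv(W@T)
q=K@(C@np.array([.5,-.22,.045,1]))[:3];print(q[:2]/q[2],q[2])
# stem axis points in tool frame, foot bottom .0685 beyond? z=+.0685 ; heights 30mm
for h in (0,.03,.11,.118):
    X=np.array([0,0,.0685-h,1]);q=K@(np.linalg.inv(T)@X)[:3];print(h,q[:2]/q[2],q[2])
a=np.load('pics/w8.npz')['p'][125:285,185:325,::-1]
cv2.imwrite('pics/w8c.png',np.clip(cv2.resize(a,None,fx=3.7,fy=3.7,interpolation=cv2.INTER_CUBIC)*1.5,0,255).astype(np.uint8))
```

```text
[241.31743076 176.03000399] 0.35504440314099617
0 [246.25301518 192.11243115] 0.25711826734356863
0.03 [246.01592703 206.33405845] 0.22877346258874381
0.11 [244.95474792 269.9884175 ] 0.15318731657587772
0.118 [244.7880434  279.98811394] 0.14562870197459113
```

View pics/w8c.png

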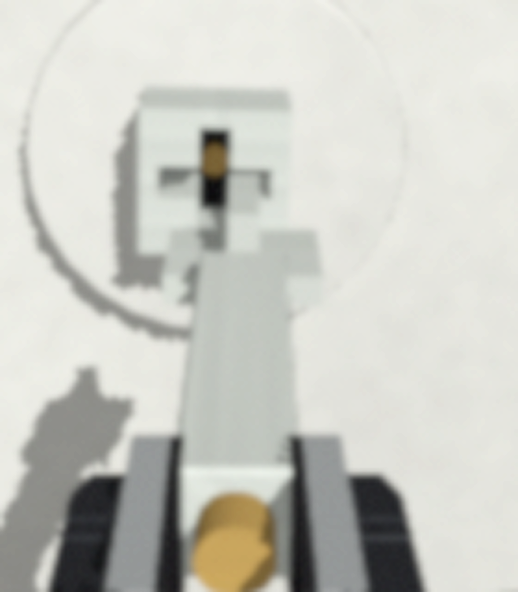

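{"name": "send_rows", "arguments": {"commands": [{"gripper": 0.0,"dx": 0.005,"dy": -0.012,"dz": 0,"twist": -0.02},{"gripper": 0.0,"dx": 0,"dy": 0,"dz": -0.035,"twist": 0},{"gripper": 0.0,"dx": 0,"dy": 0,"dz": -0.03,"twist": 0},{"gripper": 0.0,"dx": 0,"dy": 0,"dz": 0,"twist": 0}]}}

```text
time_s: 11.18
ee_pos: [0.4999, -0.215, 0.1468]
ee_rot: [1.345, 2.829, 0.009]
ft_force: [-1.1, 0.6, -1.0]
opening: 0.0134
```

```bash
python3 q.py
```

```text
11.183 [ 0.4999 -0.215   0.1468] zax [ 0.0107  0.0015 -0.9999] psi 129.16 q [-0.5646  0.2631 -0.1093  1.1902  0.0069  0.3228] v [ 0.0179 -0.0307  0.0748  0.0862  0.0032  0.0132] f [-1.1342  0.6436 -0.9956] m [-0.0102  0.0085 -0.0504] op 0.0134
```

{"name": "send_rows", "arguments": {"commands": [{"gripper": 0.0,"dx": -0.001,"dy": -0.006,"dz": -0.018,"twist": 0},{"gripper": 0.0,"dx": 0,"dy": 0,"dz": 0,"twist": 0}]}}

```text
time_s: 11.35
ee_pos: [0.4991, -0.219, 0.1293]
ee_rot: [1.343, 2.831, 0.01]
ft_force: [-0.7, 0.0, -1.3]
opening: 0.0138
```

```bash
python3 q.py
python3 - <<'E'
from h import *
snap('wrist','w9'); 
a=np.load('pics/w9.npz')['p'][125:285,185:325,::-1]
cv2.imwrite('pics/w9c.png',np.clip(cv2.resize(a,None,fx=3.7,fy=3.7,interpolation=cv2.INTER_CUBIC)*1.5,0,255).astype(np.uint8))
E
```

```text
11.35 [ 0.4991 -0.219   0.1293] zax [ 0.0098  0.0023 -0.9999] psi 129.25 q [-0.5718  0.2748 -0.1387  1.1503  0.0072  0.314 ] v [ 0.0367 -0.0541  0.1058  0.1018  0.0152  0.0267] f [-0.72    0.0062 -1.3483] m [-0.0294  0.0357 -0.0015] op 0.0138
```

View pics/w9c.png

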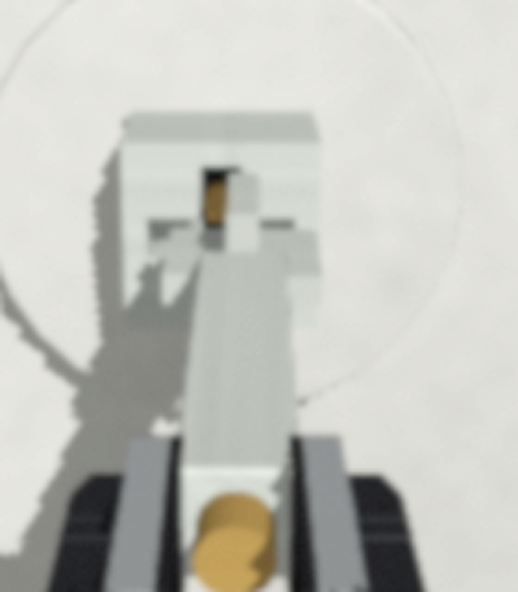

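Run:
```python
from h import *
for i in range(3):
    c=eyes.calibration('wrist');print(c['mtx'][0],c['mtx'][1],c['tool_from_camera'])
a=np.load('pics/w9.npz');d=a['d'];T=c['tool_from_camera'];K=c['mtx'];s=ctrl.observe()
def tool(u,v,D): return T[:3,:3]@(np.linalg.inv(K)@[u,v,1]*D)+T[:3,3]
R=cv2.Rodrigues(s['ee_rot'])[0]
def lab(n,u,v,D=None):
    D=D or d[int(round(v)),int(round(u))];t=tool(u,v,D);print(n,(u,v),round(float(D),4),'tool',t*1000,'world',R@t+s['ee_pos'])
np.set_printoptions(precision=4,suppress=True)
X=185;Y=125;k=3.7
f=lambda x,y:(X+(x+.5)/k-.5,Y+(y+.5)/k-.5)
lab('hubTL',*f(122,142));lab('hubTR',*f(318,142))
lab('hub L in',*f(140,180));lab('hub R in',*f(300,180));
lab('slotTL',*f(203,170),d[int(Y+160/k),int(X+203/k)])
lab('wing front bottom L',*f(228,212));lab('wing front bot R',*f(258,212));lab('wing top mid',*f(244,235))
lab('post mid',*f(240,300));lab('post',*f(238,450))
```

```text
[328.89342216   0.         248.3563688 ] [  0.         328.89342216 191.35517227] [[ 5.30627825e-04 -9.44831057e-01 -3.27557617e-01  8.48118284e-02]
 [ 9.99999713e-01  3.24444906e-04  6.84099645e-04  1.46512548e-03]
 [-5.40084190e-04 -3.27557886e-01  9.44830958e-01 -1.74235228e-01]
 [ 0.00000000e+00  0.00000000e+00  0.00000000e+00  1.00000000e+00]]
[328.89342216   0.         248.3563688 ] [  0.         328.89342216 191.35517227] [[ 5.30627825e-04 -9.44831057e-01 -3.27557617e-01  8.48118284e-02]
 [ 9.99999713e-01  3.24444906e-04  6.84099645e-04  1.46512548e-03]
 [-5.40084190e-04 -3.27557886e-01  9.44830958e-01 -1.74235228e-01]
 [ 0.00000000e+00  0.00000000e+00  0.00000000e+00  1.00000000e+00]]
[328.89342216   0.         248.3563688 ] [  0.         328.89342216 191.35517227] [[ 5.30627825e-04 -9.44831057e-01 -3.27557617e-01  8.48118284e-02]
 [ 9.99999713e-01  3.24444906e-04  6.84099645e-04  1.46512548e-03]
 [-5.40084190e-04 -3.27557886e-01  9.44830958e-01 -1.74235228e-01]
 [ 0.00000000e+00  0.00000000e+00  0.00000000e+00  1.00000000e+00]]
hubTL (217.6081081081081, 163.01351351351352) 0
[... 438 characters left out ...]
239.5, 170.5810810810811) 0.268 tool [13.0104 -5.5743 84.5502] world [ 0.4887 -0.2125  0.0471]
wing front bottom L (246.25675675675674, 181.93243243243242) 0.224 tool [17.5086  0.1864 39.4878] world [ 0.4897 -0.2054  0.0922]
wing front bot R (254.36486486486484, 181.93243243243242) 0.2246 tool [17.318   5.7203 40.0994] world [ 0.4941 -0.202   0.0916]
wing top mid (250.5810810810811, 188.14864864864865) 0.2243 tool [13.4153  3.1349 38.3829] world [ 0.4946 -0.2067  0.0933]
post mid (249.5, 205.7162162162162) 0.2017 tool [10.4294  2.3072 13.4346] world [ 0.4955 -0.2095  0.1183]
post (248.95945945945945, 246.25675675675677) 0.1543 tool [  9.943    1.8619 -36.9017] world [ 0.4948 -0.2103  0.1686]
```

{"name": "send_rows", "arguments": {"commands": [{"gripper": 0.0,"dx": 0,"dy": -0.007,"dz": -0.008,"twist": 0},{"gripper": 0.0,"dx": -0.0003,"dy": 0,"dz": -0.0005,"twist": 0}]}}

```text
time_s: 11.57
ee_pos: [0.5015, -0.2261, 0.1263]
ee_rot: [1.338, 2.826, 0.009]
ft_force: [-0.4, -0.0, -1.5]
opening: 0.0134
```

```bash
python3 q.py
python3 - <<'E'
from h import *
snap('wrist','w10'); 
a=np.load('pics/w10.npz')['p'][125:285,185:325,::-1]
cv2.imwrite('pics/w10c.png',np.clip(cv2.resize(a,None,fx=3.7,fy=3.7,interpolation=cv2.INTER_CUBIC)*1.5,0,255).astype(np.uint8))
E
```

```text
11.567 [ 0.5015 -0.2261  0.1263] zax [ 0.0159 -0.0011 -0.9999] psi 129.34 q [-0.5808  0.28   -0.1396  1.1373  0.0078  0.3034] v [ 0.0237 -0.0416  0.034   0.0375  0.01    0.0184] f [-0.3673 -0.0481 -1.4745] m [0.0012 0.0752 0.0105] op 0.0134
```

View pics/w10c.png

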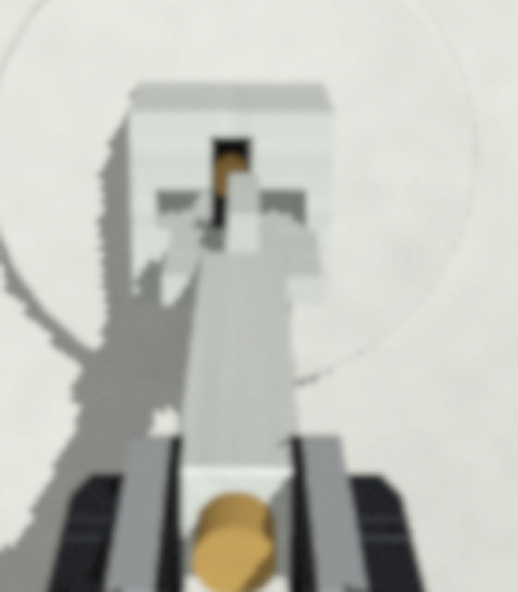

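```bash
cat > rel.py <<'E'
from h import *
import sys
np.set_printoptions(precision=1,suppress=True)
c=eyes.calibration('wrist');T=c['tool_from_camera'];K=c['mtx'];s=ctrl.observe();R=cv2.Rodrigues(s['ee_rot'])[0]
C=R@T[:3,:3];o=R@T[:3,3]+s['ee_pos']
k=3.7
def atz(x,y,z):  # crop pixel -> world point at height z
    r=C@(np.linalg.inv(K)@[185+(x+.5)/k-.5,125+(y+.5)/k-.5,1]);return o+r*(z-o[2])/r[2]
def T2(p): return (R.T@(p-s['ee_pos']))[:2]*1000
E
python3 - <<'E'
from rel import *
zf=s['ee_pos'][2]-.0685
print('foot z',zf)
print('slot tip L,R',T2(atz(214,140,.045)),T2(atz(250,140,.045)))
print('arm ends far',T2(atz(156,190,.045)),T2(atz(305,190,.045)))
print('wing tip top corner L R (z=+.03)',T2(atz(228,216,zf+.03)),T2(atz(260,216,zf+.03)))
print('wing tip bottom',T2(atz(229,173,zf)),T2(atz(257,173,zf)))
print('side wing',T2(atz(190,222,zf+.03)),T2(atz(163,275,zf+.03)),T2(atz(325,275,zf+.03)))
E
```

```text
foot z 0.05869097091073569
slot tip L,R [20.5 -3.1] [20.4  4.7]
arm ends far [  9.2 -15.8] [ 9.1 16.8]
wing tip top corner L R (z=+.03) [17.1  0.2] [17.1  6.1]
wing tip bottom [16.9  0.2] [16.9  6. ]
side wing [16.  -6.8] [  5.6 -11.9] [ 5.4 18.3]
```

{"name": "send_rows", "arguments": {"commands": [{"gripper": 0.0,"dx": -0.026,"dy": 0.011,"dz": 0.004,"twist": 0},{"gripper": 0.0,"dx": 0.031,"dy": -0.013,"dz": 0.003,"twist": 0},{"gripper": 0.0,"dx": 0,"dy": 0,"dz": 0,"twist": 0},{"gripper": 0.0,"dx": 0,"dy": 0,"dz": 0,"twist": 0}]}}

```text
time_s: 11.95
ee_pos: [0.4989, -0.2222, 0.1329]
ee_rot: [1.343, 2.836, 0.013]
ft_force: [0.2, -0.5, -1.1]
opening: 0.0134
```

```bash
python3 q.py
```

```text
11.95 [ 0.4989 -0.2222  0.1329] zax [ 0.0067  0.0057 -1.    ] psi 129.31 q [-0.5778  0.2776 -0.1253  1.1655  0.0084  0.3068] v [ 0.0001  0.0328  0.0834 -0.0334  0.0051  0.0089] f [ 0.1988 -0.4972 -1.1179] m [-0.0459  0.0093  0.0074] op 0.0134
```

{"name": "send_rows", "arguments": {"commands": [{"gripper": 0.0,"dx": -0.001,"dy": -0.004,"dz": -0.016,"twist": 0},{"gripper": 0.0,"dx": 0,"dy": 0,"dz": 0,"twist": 0}]}}

```text
time_s: 12.12
ee_pos: [0.4997, -0.2272, 0.1189]
ee_rot: [1.341, 2.832, 0.012]
ft_force: [-0.2, 0.0, -1.5]
opening: 0.0136
```

```bash
python3 q.py
python3 - <<'E'
from h import *
snap('wrist','w11'); 
a=np.load('pics/w11.npz')['p'][125:285,185:325,::-1]
cv2.imwrite('pics/w11c.png',np.clip(cv2.resize(a,None,fx=3.7,fy=3.7,interpolation=cv2.INTER_CUBIC)*1.5,0,255).astype(np.uint8))
E
```

```text
12.117 [ 0.4997 -0.2272  0.1189] zax [ 0.0109  0.0031 -0.9999] psi 129.32 q [-0.5847  0.2869 -0.1493  1.1272  0.0086  0.2998] v [ 0.0157 -0.0446  0.0974  0.0695  0.0071  0.0158] f [-0.2012  0.044  -1.5074] m [0.07   0.0285 0.0364] op 0.0136
```

View pics/w11c.png

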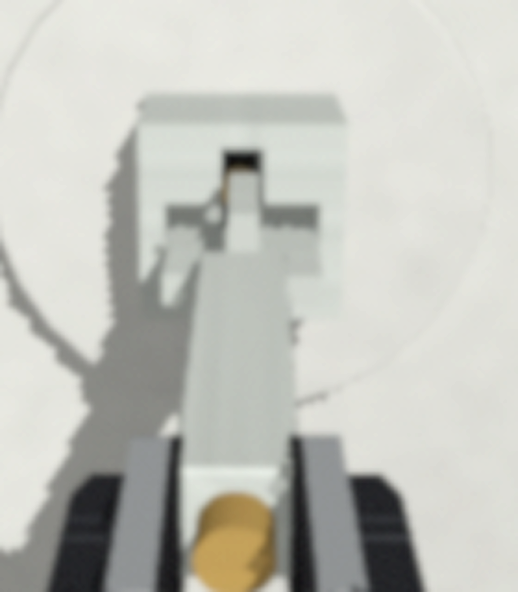

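Run:
```python
from rel import *
zf=s['ee_pos'][2]-.0685
print('foot z',zf*1000)
print('slot tip L,R',T2(atz(224,151,.045)),T2(atz(263,151,.045)))
print('arm ends far',T2(atz(166,205,.045)),T2(atz(320,205,.045)))
print('wing tip top corner L R (z=+.03)',T2(atz(228,216,zf+.03)),T2(atz(260,216,zf+.03)))
print('wing tip bottom',T2(atz(230,173,zf)),T2(atz(258,173,zf)))
```

```text
foot z 52.231180441576875
slot tip L,R [19.7 -0.9] [19.6  7.4]
arm ends far [  7.7 -13.3] [ 7.6 19.8]
wing tip top corner L R (z=+.03) [17.1  0.2] [17.1  6.1]
wing tip bottom [16.9  0.4] [16.8  6.2]
```

{"name": "send_rows", "arguments": {"commands": [{"gripper": 0.0,"dx": -0.0015,"dy": 0.001,"dz": -0.006,"twist": 0}]}}

```text
time_s: 12.25
ee_pos: [0.5003, -0.2271, 0.1166]
ee_rot: [1.339, 2.826, 0.011]
ft_force: [-0.7, 0.1, -0.6]
opening: 0.0136
```

{"name": "send_rows", "arguments": {"commands": [{"gripper": 0.0,"dx": -0.0003,"dy": 0,"dz": -0.005,"twist": 0}]}}

```text
time_s: 12.33
ee_pos: [0.5003, -0.2272, 0.1121]
ee_rot: [1.338, 2.825, 0.011]
ft_force: [0.4, 0.9, -0.9]
opening: 0.0137
```

```bash
python3 q.py
```

```text
12.333 [ 0.5003 -0.2272  0.1121] zax [ 0.0172 -0.0006 -0.9999] psi 129.31 q [-0.5844  0.287  -0.1675  1.1017  0.009   0.3003] v [-0.0026  0.0226 -0.0841 -0.1383  0.001  -0.0012] f [ 0.4389  0.8948 -0.881 ] m [ 0.1012  0.0932 -0.004 ] op 0.0137
```

{"name": "send_rows", "arguments": {"commands": [{"gripper": 0.0,"dx": -0.002,"dy": 0.001,"dz": -0.001,"twist": 0}]}}

```text
time_s: 12.42
ee_pos: [0.4985, -0.2262, 0.111]
ee_rot: [1.338, 2.825, 0.011]
ft_force: [-0.2, 0.3, -2.0]
opening: 0.0132
```

```bash
python3 q.py
python3 - <<'E'
from h import *
snap('wrist','w12'); 
a=np.load('pics/w12.npz')['p'][125:285,185:325,::-1]
cv2.imwrite('pics/w12c.png',np.clip(cv2.resize(a,None,fx=3.7,fy=3.7,interpolation=cv2.INTER_CUBIC)*1.5,0,255).astype(np.uint8))
E
```

```text
12.417 [ 0.4985 -0.2262  0.111 ] zax [ 0.0176 -0.0007 -0.9998] psi 129.31 q [-0.5847  0.2841 -0.1747  1.0969  0.0091  0.2999] v [-0.0048 -0.0518 -0.0838 -0.0383  0.0003 -0.0042] f [-0.2051  0.3485 -2.0007] m [ 0.0355 -0.0008  0.0445] op 0.0132
```

View pics/w12c.png

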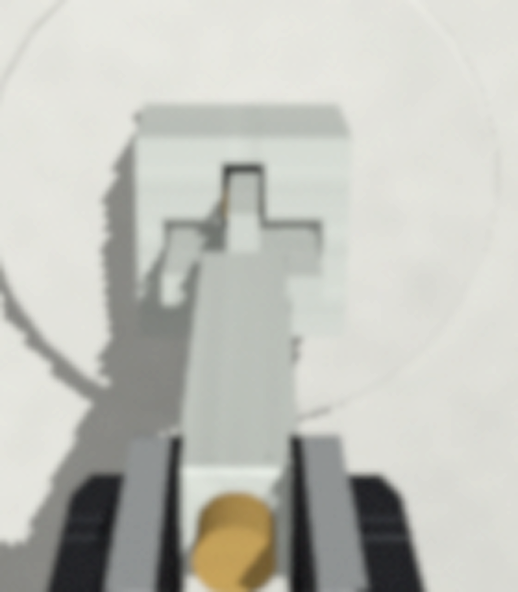

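{"name": "send_rows", "arguments": {"commands": [{"gripper": 0.0,"dx": -0.0003,"dy": 0,"dz": -0.005,"twist": 0},{"gripper": 0.0,"dx": -0.0005,"dy": 0.0002,"dz": -0.005,"twist": 0}]}}

```text
time_s: 12.63
ee_pos: [0.4976, -0.2258, 0.1018]
ee_rot: [1.337, 2.823, 0.01]
ft_force: [0.7, -0.7, -2.3]
opening: 0.0135
```

```bash
python3 q.py
```

```text
12.633 [ 0.4976 -0.2258  0.1018] zax [ 0.019  -0.0017 -0.9998] psi 129.32 q [-0.5851  0.2874 -0.1949  1.0718  0.0091  0.2994] v [-0.0008  0.0225 -0.1181 -0.1552 -0.0014 -0.0027] f [ 0.7307 -0.6962 -2.2628] m [ 0.0629  0.0162 -0.013 ] op 0.0135
```

{"name": "send_rows", "arguments": {"commands": [{"gripper": 0.0,"dx": 0.0003,"dy": 0,"dz": -0.005,"twist": 0},{"gripper": 0.0,"dx": 0,"dy": 0,"dz": -0.004,"twist": 0}]}}

```text
time_s: 12.8
ee_pos: [0.4978, -0.2257, 0.0919]
ee_rot: [1.337, 2.823, 0.01]
ft_force: [-0.5, 0.5, -2.1]
opening: 0.0134
```

```bash
python3 q.py
```

```text
12.8 [ 0.4978 -0.2257  0.0919] zax [ 0.0191 -0.0018 -0.9998] psi 129.32 q [-0.5847  0.2945 -0.2117  1.0477  0.0091  0.2998] v [-0.0005  0.0341 -0.0905 -0.1258  0.0004 -0.003 ] f [-0.4875  0.523  -2.0607] m [ 0.0839  0.0251 -0.0099] op 0.0134
```

Still free. Now onto the contact.

{"name": "send_rows", "arguments": {"commands": [{"gripper": 0.0,"dx": 0,"dy": 0,"dz": -0.003,"twist": 0}]}}

```text
time_s: 12.88
ee_pos: [0.4977, -0.2256, 0.0883]
ee_rot: [1.337, 2.823, 0.01]
ft_force: [-0.7, -0.5, 3.4]
opening: 0.0139
```

{"name": "send_rows", "arguments": {"commands": [{"gripper": 0.0,"dx": 0,"dy": 0,"dz": -0.003,"twist": 0}]}}

```text
time_s: 12.97
ee_pos: [0.4979, -0.2258, 0.0852]
ee_rot: [1.336, 2.823, 0.01]
ft_force: [-1.0, -0.2, 6.7]
opening: 0.0136
```

{"name": "send_rows", "arguments": {"commands": [{"gripper": 0.0,"dx": 0,"dy": 0,"dz": -0.003,"twist": 0}]}}

```text
time_s: 13.05
ee_pos: [0.4988, -0.2264, 0.0833]
ee_rot: [1.335, 2.82, 0.01]
ft_force: [-3.0, 1.9, 40.5]
opening: 0.0134
```

```bash
python3 q.py
```

```text
13.05 [ 0.4988 -0.2264  0.0833] zax [ 0.0218 -0.0035 -0.9998] psi 129.32 q [-0.5847  0.3007 -0.2263  1.0236  0.0091  0.2998] v [-0.0003 -0.0054 -0.0115 -0.0859  0.0025 -0.0006] f [-3.0132  1.9279 40.4558] m [ 0.4814  0.7021 -0.0593] op 0.0134
```

{"name": "send_rows", "arguments": {"commands": [{"gripper": 0.0,"dx": -0.0005,"dy": 0.0002,"dz": -0.002,"twist": 0}]}}

```text
time_s: 13.13
ee_pos: [0.4998, -0.2272, 0.0834]
ee_rot: [1.333, 2.816, 0.008]
ft_force: [-2.4, 2.0, 26.9]
opening: 0.0138
```

```bash
python3 q.py
python3 - <<'E'
from h import *
snap('wrist','w13'); 
a=np.load('pics/w13.npz')['p'][125:285,185:325,::-1]
cv2.imwrite('pics/w13c.png',np.clip(cv2.resize(a,None,fx=3.7,fy=3.7,interpolation=cv2.INTER_CUBIC)*1.5,0,255).astype(np.uint8))
snap('scene','s13')
import q
E
```

```text
13.133 [ 0.4998 -0.2272  0.0834] zax [ 0.0257 -0.0062 -0.9996] psi 129.32 q [-0.5848  0.2994 -0.228   1.0185  0.009   0.2996] v [-0.0019 -0.0169 -0.0286 -0.0577 -0.0005 -0.0033] f [-2.4145  1.9649 26.8782] m [0.5806 0.8411 0.0003] op 0.0138
13.233 [ 0.4997 -0.227   0.0835] zax [ 0.0257 -0.0062 -0.9997] psi 129.32 q [-0.5849  0.2991 -0.2283  1.0186  0.0091  0.2996] v [ 0.0001  0.0001 -0.0007  0.0021  0.0021 -0.0016] f [-1.8661  0.6769 18.2905] m [0.3288 0.6533 0.0048] op 0.0137
```

View pics/w13c.png

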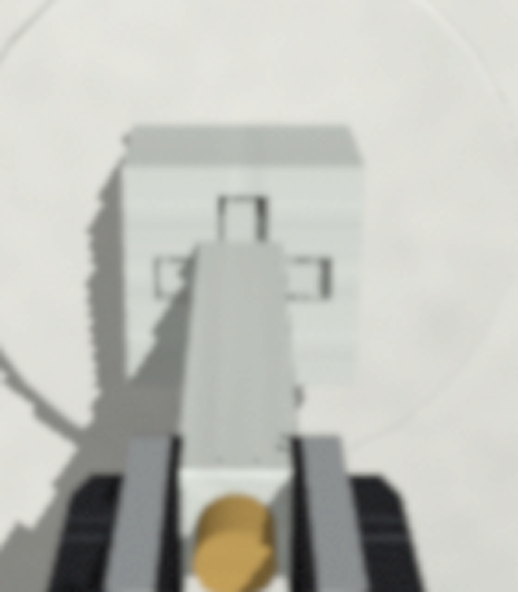

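View pics/s13.png

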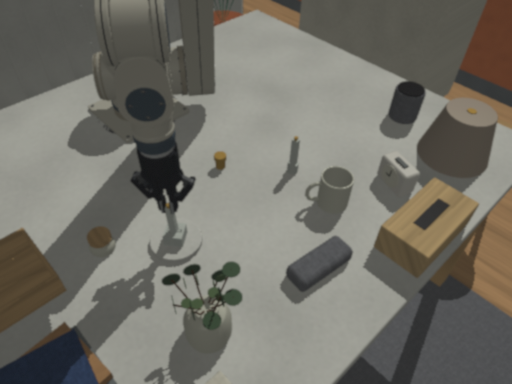

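Run:
```python
from rel import *
np.set_printoptions(precision=2,suppress=True)
W=lambda p:p*1000
print('post top front corners z=.125',W(atz(181,468,.125)),W(atz(293,468,.125)))
print('post bottom front corners z=.045',W(atz(196,243,.045)),W(atz(283,243,.045)))
print('wing tip corners',W(atz(223,200,.045)),W(atz(261,200,.045)))
d=np.load('pics/w13.npz')['d']
def P(x,y):
    u=185+(x+.5)/3.7-.5;v=125+(y+.5)/3.7-.5;D=d[int(round(v)),int(round(u))];return W(o+C@(np.linalg.inv(K)@[u,v,1])*D)
print('depth pts wing front',P(240,215),P(240,230),'L',P(170,278),'R',P(305,278),'hub',P(180,200),P(300,200),P(140,330),P(325,340))
```

```text
post top front corners z=.125 [ 488.21 -222.24  125.  ] [ 498.95 -213.6   125.  ]
post bottom front corners z=.045 [ 488.69 -221.7    45.  ] [ 501.18 -211.58   45.  ]
wing tip corners [ 487.29 -212.09   45.  ] [ 492.67 -207.72   45.  ]
depth pts wing front [ 491.36 -212.18   45.74] [ 493.28 -214.51   45.42] L [ 489.31 -230.22   44.86] R [ 508.54 -214.05   46.02] hub [ 481.3  -217.16   44.49] [ 498.38 -203.37   44.33] [ 491.28 -241.8    45.67] [ 520.06 -221.56   45.09]
```

Run:
```python
from rel import *
np.set_printoptions(precision=2,suppress=True)
d=np.load('pics/w13.npz')['d']
def reg(x0,x1,y0,y1):
    u0,u1=[185+x/3.7 for x in (x0,x1)];v0,v1=[125+y/3.7 for y in (y0,y1)]
    U,V=np.meshgrid(np.arange(int(np.ceil(u0)),int(u1)+1),np.arange(int(np.ceil(v0)),int(v1)+1));D=d[V,U].ravel()
    r=(C@np.linalg.inv(K)@np.stack([U.ravel(),V.ravel(),np.ones(U.size)]))*D+o[:,None];return r[:,D>0]*1000
H=np.hstack([reg(140,205,175,245),reg(275,345,175,245),reg(305,350,305,370),reg(130,150,175,340),reg(336,352,175,370)])
A=np.c_[H[0],H[1],np.ones(H.shape[1])];co=np.linalg.lstsq(A,H[2],rcond=None)[0];print('hub n',H.shape[1],'rms',(A@co-H[2]).std(),co)
for n,b in dict(front=(228,256,206,238),left=(163,182,264,292),right=(292,318,264,292)).items():
    r=reg(*b);e=r[2]-(co[0]*r[0]+co[1]*r[1]+co[2]);print(n,len(e),e.mean(),e.std()/len(e)**.5)
```

```text
hub n 1395 rms 0.6401743373859076 [ 0.    0.   45.87]
front 72 -2.6615601423732755 0.9108235677183218
left 35 -0.31971334735708684 0.09399360534244433
right 49 0.24336792160407408 0.09624758133108058
```

Run:
```python
from h import *
for i in range(6): eyes.read_camera('wrist')
import q
```

```text
13.533 [ 0.4997 -0.227   0.0836] zax [ 0.0256 -0.0061 -0.9997] psi 129.32 q [-0.5848  0.2991 -0.2282  1.0188  0.009   0.2996] v [-0.0003 -0.      0.0009 -0.0014  0.0009  0.0008] f [-2.9067  1.0823 18.5107] m [0.3365 0.5905 0.0174] op 0.014
```

Steady at 18.5 N, about 20 N on the socket with the stem's weight. The spring pushes back with 9 N at most, so the stem is held home.

Run:
```python
from h import *
print(job.job_done())
```

```text
the job is handed in; nothing more can be done
None
```

The cross-footed stem is in the lamp base's socket, meshed with the slots and pressed fully home. The arm was still gripping and pressing it when I handed the job in, at about 13.5 s.

**What I did:** I gripped the stem and found it leaned in the jaws. So I set it back on the table and regripped it, which left it standing about 8 mm from its first spot. I then carried it to the base, turned it to the slot angle seen in the wrist camera (about 39°) and lowered it in. It went down without binding. The spring was felt on the way down, and then a hard stop.

**Last checks:**
- **Depth:** the tool stopped at 83.3 to 83.6 mm, where 83.5 mm was expected for fully home. The side wing tops measured -0.3 mm and +0.2 mm from the hub's top, which is flush within the noise.
- **Front wing:** its depth reading was spoilt by the gap around it (-2.7 mm with a wide scatter), so I did not count it. In the picture that wing looks flush too.
- **Holding force:** it stayed at about 18.5 N for the last 0.3 s before handing in, against at most 9 N from the spring.
- **Tilt:** the tool and stem lean about 0.02 rad, which I did not correct. I estimate it costs about 0.2 mm at the contact.
- **Press force:** the wrist force touched 40.5 N for a moment when the stem bottomed out. That load went through the gripped stem, not the gripper's body.
- **Other things:** the last scene picture showed them standing where they were.

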